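Open the round hopper's slide gate

TASK

Empty the round bearing-ball hopper: draw its slide gate out by the knob until it comes up against its end stop, so that the last ball drops into the tray beneath, and leave the gate fully out. Leave the square hopper next to it shut.

Things in the scene. Friction and masses are not known exactly. Their poses are not given: they have to be found in the camera images.
- round_gate (a joint): How far the round hopper's slide gate is drawn out, in m: 0 = shut, 0.08 = against its end stop. It runs level and straight, resists with about 3 N and stays where left. The hopper is a bare metal round funnel (104 mm across, rim at z = 0.145) on a 124 mm square four-post stand with a tray under its outlet, fixed to the bench.
- round_gate_grip (a point): Middle of the black upright knob (26 mm across, z = 0.092 to 0.137; this point at z = 0.116) at the outer end of the round hopper's gate, whose flat plate (54 mm wide, top z = 0.075) runs under it. Frame: z up; -x points level away from the hopper, the way the gate is drawn. Pinch it from above, best across the pull (along the frame's y). Shut, the funnel's near edge is 61 mm off along +x.
- square_gate (a joint): The same for the slide gate of the other hopper, which has a square funnel (100 mm wide) on an equal stand and an equal gate and knob: 0 = shut, 0.08 = at its stop. It is to stay shut (within 0.02). Beyond the hoppers a stack of cartons, 0.55 m tall, has its front face from (x, y) = (0.50, -0.02) to (0.62, -0.40): keep arm and gripper nearer the robot than that when crossing.
- bearing_ball_center (a point): Centre of a loose steel ball, 24 mm across, that lies on the shut gate inside the round hopper (centre at z = 0.087). When the gate is drawn from under it, it drops into the tray below (centre then at z = 0.020).

How it is judged (in metres and radians):
At the end, for the whole second after the job is handed in: The round hopper's gate is out to its end stop (within 10 mm of it), its ball lies in the tray beneath (centre 15 to 40 mm above the bench), and the square hopper's gate is still shut (drawn less than 20 mm) (value of joint round_gate above 0.07 m and value of joint square_gate below 0.02 m and height (world z) of bearing_ball_center between 0.015 and 0.04 m); the robot touches nothing.
It fails at once if the square hopper's gate is drawn 20 mm or more (value of joint square_gate above 0.02 m).
It also fails if it takes over 32 s, if anything falls off the work surface, if the arm or the gripper's body presses on something with over 40 N, if the wrist force passes 120 N, or if a joint passes its speed limit or range.

ROBOT

A 6-joint arm with a two-finger parallel gripper is mounted at the origin on the work surface; the furniture and walls round the work are solid. World frame = base frame: x ahead of the robot, y to its left, z up, the work surface at z = 0. Lengths are in m, angles in degrees, forces in N, time in s.
With the tool pointing down it reaches from about 0.35 to 0.875 m from the base axis. Payload 4.2 kg.
Tool frame: the origin (TCP) lies on the centre line of the jaws, within the pads' length; the fingertips stand 11 mm ahead of it and the grasp point (between the pads) lies 8 mm behind it; z points along the fingers, y is the line along which they close (so a half turn about z gives the same grasp; the last joint's range is limited). The gripper opens to 87 mm and grips with 3 to 60 N. Pads are 19 mm wide; open, the fingers measure 117 mm over their backs; the gripper's body (75 mm by 190 mm) begins 51 mm behind the grasp point.
Start: joints at [91.822, 22.042, 0.453, 0, -68.411, -14.817], TCP at [0.141, 0.609, 0.234] pointing down, gripper open.
Joint ranges: [-179.83, 179.83], [-69.29, 118.12], [-61.27, 80.66], [-181.25, 117.63], [-171.15, -9.14], [-177.46, 177.46]. Speed limits (degrees/s): [159.86, 159.86, 180, 180, 180, 180].

INTERFACE

Orientations are given as a 3x3 rotation matrix whose columns are the frame's x, y, z axes.
In Python, from station import r gives the robot as it stands.
- The arm moves only by the tool servo_tool, never from a script. Its argument "commands" is a list that holds one entry, the list of rows, each a list of 7 numbers: the closure, from 0 (fully open) to 1 (shut), then the shift along the tool's x, y, z in mm, then the turn, a rotation vector about the tool's x, y, z in rad. In form: [[[claw, x, y, z, ax, ay, az], ...]]. A call has exactly 5 rows; each row is the pose to reach, as a shift and turn from the pose commanded when the call began, along the tool's axes at that moment; what a row does not reach only later rows make up. A row lasts 1/10 s, in which the tool goes at most 50 mm and 8.59 degrees, less where a joint would pass 70% of its speed; a pose out of reach is approached as far as the arm can. A call with a gripper value outside its range is refused whole. The fingers move at their own pace and stop on an object; the grip force is fixed at half the most. Time passes only in rows, so rows that repeat a pose let the fingers close, or fill a call up. It gives the time, the measured TCP pose, the force, the opening and the grip force at its end, in the units of the state.
- r.sense(): the state, without advancing time (a new reading comes with each control period).
- r.capture(name): name is "scene" or "top" or "wrist"; returns a dict with "pixels" (400x640x3 uint8, red, green, blue), "camera_matrix" (3x3 intrinsics, pixels), "R" (3x3) and "t" (3): a world point X has camera coordinates R X + t. Camera axes: x right, y down, z forward; pixel columns grow to the right and rows downward; lengths in m; the calibration is good to about 2 mm. A picture is of the moment at which its call begins. There is no depth.
- r.finish_job(): hands the job in; it is judged then, once.
The state is a dict: "time_s": time; "joints": joint angles; "joint_velocities": joint speeds; "effort": joint torques, N m; "tcp_pos": TCP position; "ee_rot": TCP orientation; "wrist_force": force on the tool from outside, world axes, zero at the start; "moment": the same for the moment, N m; "gripper_width": opening from 0.0 (shut) to 1.0 (fully open); "gripper_force": force on a finger pad.
Only numpy, scipy, OpenCV 4.12 (cv2) and the standard library are available. Lean on these libraries where they do the work, as an engineer would, in place of code of your own. Each camera call takes 0.05 s, during which the arm holds its last target. There are 200 camera calls.

## Working session

There is one attempt and no reset: what is moved stays moved. The work goes in short steps, Python scripts to look and compute and a tool call to move; the robot and the scene stay as the last step left them, time stands still between calls to the robot, and variables do not carry over. Pictures are saved under pics/ and viewed, at most 10 in all, crops included, and the job is handed in when it is done.

Besides the shell and the picture viewer there is one more tool, called after "Request:" in YAML: its name, and indented under it one key for each argument. servo_tool: Moves the arm, as the interface text tells. Its arguments: {"type":"object","properties":{"commands":{"type":"array","items":{"type":"array","items":{"type":"array","items":{"type":"number"}}}}},"required":["commands"]}

```bash
mkdir -p pics; python3 - <<'E'
from station import r
import cv2,numpy as np,pickle
d={n:r.capture(n) for n in("scene","top")}
pickle.dump(d,open("c0.pkl","wb"))
for n in d:
    cv2.imwrite(f"pics/{n}0.png",d[n]["pixels"][:,:,::-1]); print(n,d[n]["camera_matrix"],(-d[n]["R"].T@d[n]["t"]))
s=r.sense();print(s["time_s"],s["tcp_pos"],s["ee_rot"])
E
```

```text
scene [[419.39613356   0.         317.67884   ]
 [  0.         419.39613356 196.7130019 ]
 [  0.           0.           1.        ]] [ 0.02116048 -0.61216144  0.84327118]
top [[436.46971198   0.         321.88144493]
 [  0.         436.46971198 198.67776804]
 [  0.           0.           1.        ]] [ 0.31769161 -0.12869963  1.2042547 ]
0.1 [0.14040057 0.60847412 0.23255233] [[ 9.74363291e-01 -2.24980135e-01 -3.40026533e-04]
 [-2.24980363e-01 -9.74361272e-01 -1.98686393e-03]
 [ 1.15696231e-04  2.01242657e-03 -9.99997968e-01]]
```

View pics/top0.png

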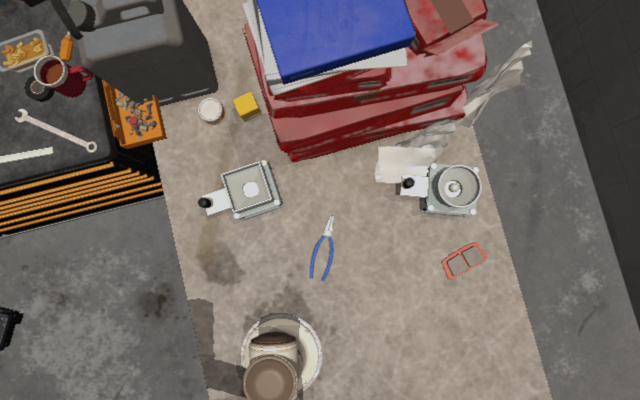

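View pics/scene0.png

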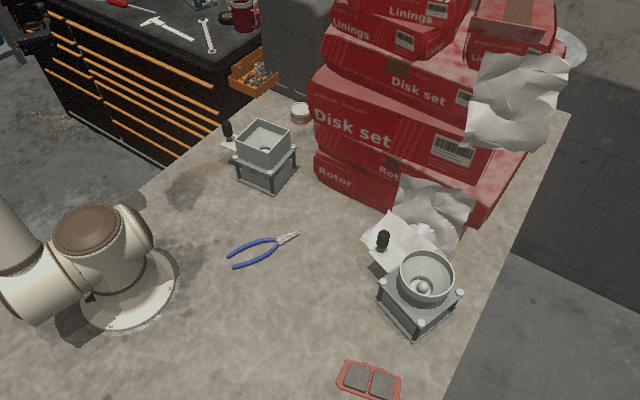

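The top view shows the round hopper at about (458,187), with its knob at about (408,184). The square hopper is at (250,190), with its knob at (205,203). In the scene view the round knob is at (382,240) and the funnel rim centre at (427,278). Next I triangulate these.

```bash
cat >h.py <<'E'
import numpy as np,cv2
def ray(c,p):
    K,R,t=c["camera_matrix"],c["R"],c["t"]
    return -R.T@t, R.T@np.linalg.solve(K,[p[0],p[1],1.])
def plane(c,p,z):
    o,d=ray(c,p); return o+d*(z-o[2])/d[2]
def tri(cs,ps):
    A=np.zeros((3,3));b=np.zeros(3)
    for c,p in zip(cs,ps):
        o,d=ray(c,p);d/=np.linalg.norm(d);M=np.eye(3)-np.outer(d,d);A+=M;b+=M@o
    return np.linalg.solve(A,b)
def blob(c,box,th=55):
    x0,y0,x1,y1=box
    m=(c["pixels"][y0:y1,x0:x1].max(2)<th).astype(np.uint8)
    n,l,s,ce=cv2.connectedComponentsWithStats(m)
    k=1+s[1:,4].argmax(); return ce[k]+[x0,y0],s[k]
E
python3 - <<'E'
import pickle
from h import *
d=pickle.load(open("c0.pkl","rb"));S,T=d["scene"],d["top"]
a,sa=blob(T,(395,172,420,198));b,sb=blob(S,(370,225,395,255))
print(a,sa,b,sb,tri([T,S],[a,b]),plane(T,a,.118),plane(S,b,.116))
print("funnel",plane(T,(460,186),.145),plane(S,(427,278),.145))
g=cv2.cvtColor(T["pixels"],cv2.COLOR_RGB2GRAY)
c=cv2.HoughCircles(g[150:225,415:500],cv2.HOUGH_GRADIENT,1,20,param1=120,param2=12,minRadius=17,maxRadius=25)
for q in c[0][:4]: print(q+[415,150,0],plane(T,(q[0]+415,q[1]+150),.145))
print("ball",tri([T,S],[(454,187),(423,286)]))
im=np.hstack([cv2.resize(T["pixels"][140:225,370:490],None,fx=3.3,fy=3.3,interpolation=2),cv2.resize(S["pixels"][200:285,350:470],None,fx=3.3,fy=3.3,interpolation=2)])
cv2.imwrite("pics/crop.png",im[:,:,::-1])
E
```

```text
[407.28070175 183.15789474] [ 8  7 11  9 57] [382.65168539 240.2247191 ] [ 7  6 13 18 89] [ 0.45682618 -0.32130442  0.10637606] [ 0.4544579  -0.31851381  0.118     ] [ 0.45213782 -0.32572029  0.116     ]
funnel [ 0.44564847 -0.44128012  0.145     ] [ 0.43573051 -0.45056852  0.145     ]
[458.5 186.5  21. ] [ 0.44438247 -0.43764525  0.145     ]
ball [ 0.45008865 -0.44336966  0.0864706 ]
```

View pics/crop.png

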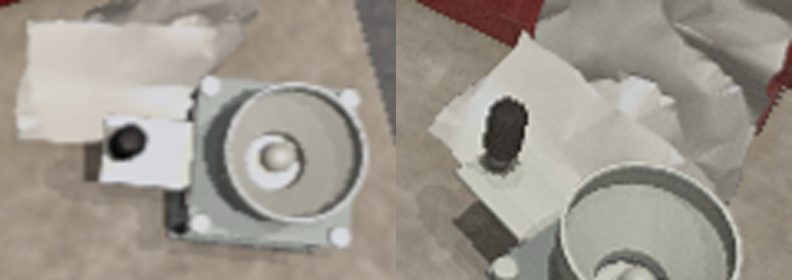

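The knob is near (0.455, -0.320), and the gate pulls mostly along +y. If the jaws close exactly across the pull, the gripper's body ends up about touching the cartons. I'll turn the closing line to about -40° instead, which leaves roughly 20 mm, and set out now.

Request:
servo_tool:
  commands:
    - [[0, 22, 30, -8, 0, 0, 0.136], [0, 45, 59, -16, 0, 0, 0.272], [0, 68, 89, -24, 0, 0, 0.408], [0, 90, 118, -32, 0, 0, 0.544], [0, 113, 148, -40, 0, 0, 0.68]]

```text
time_s: 0.6
tcp_pos: [0.2176, 0.4377, 0.2734]
ee_rot: [[0.612, -0.791, -0.0], [-0.791, -0.612, -0.001], [0.001, 0.001, -1.0]]
wrist_force: [0.9, -0.5, 0.3]
gripper_width: 1.001
gripper_force: 0.0
```

```bash
python3 - <<'E'
import pickle
from h import *
d=pickle.load(open("c0.pkl","rb"));S,T=d["scene"],d["top"]
f=lambda x,y:(370+x/3.3,140+y/3.3)
P=[plane(T,f(*p),.09) for p in((212,86),(350,98),(340,237),(200,223))]
print("posts",np.round(P,3), "centre",np.mean(P,0))
v=(P[0]-P[1]+P[3]-P[2]);print("pull yaw from posts",np.degrees(np.arctan2(v[1],v[0])))
n=(np.array([P[0]-P[3]])+P[1]-P[2])[0];print("perp yaw",np.degrees(np.arctan2(n[1],n[0])))
print("paper",tri([T,S],[f(18,135),(360,239)]),tri([T,S],[f(30,22),(389,211)]))
E
```

```text
posts [[ 0.503 -0.392  0.09 ]
 [ 0.495 -0.499  0.09 ]
 [ 0.387 -0.49   0.09 ]
 [ 0.396 -0.382  0.09 ]] centre [ 0.4451532  -0.44083394  0.09      ]
pull yaw from posts 85.29184415321318
perp yaw -5.167437330133815
paper [ 0.47219039 -0.24938347  0.0175463 ] [ 0.55886257 -0.25470699  0.05855992]
```

Request:
servo_tool:
  commands:
    - [[0, 36, 9, 0, 0, 0, 0.136], [0, 72, 18, 0, 0, 0, 0.272], [0, 108, 26, 0, 0, 0, 0.408], [0, 144, 35, 0, 0, 0, 0.544], [0, 180, 44, 0, 0, 0, 0.68]]

```text
time_s: 1.1
tcp_pos: [0.2937, 0.2688, 0.2733]
ee_rot: [[-0.021, -1.0, -0.0], [-1.0, 0.021, -0.0], [0.0, 0.0, -1.0]]
wrist_force: [0.5, 0.1, 0.8]
gripper_width: 0.998
gripper_force: 0.0
```

Request:
servo_tool:
  commands:
    - [[0, 34, -14, 0, 0, 0, 0.136], [0, 68, -28, 0, 0, 0, 0.272], [0, 101, -42, 0, 0, 0, 0.408], [0, 134, -56, 0, 0, 0, 0.544], [0, 168, -70, 0, 0, 0, 0.68]]

```text
time_s: 1.6
tcp_pos: [0.3609, 0.0999, 0.2735]
ee_rot: [[-0.645, -0.764, 0.0], [-0.764, 0.645, 0.0], [-0.0, 0.0, -1.0]]
wrist_force: [-0.1, 1.1, 0.9]
gripper_width: 1.003
gripper_force: 0.0
```

Request:
servo_tool:
  commands:
    - [[0, 31, -26, 0, 0, 0, 0], [0, 62, -52, 0, 0, 0, 0], [0, 92, -78, 0, 0, 0, 0], [0, 122, -104, 0, 0, 0, 0], [0, 153, -129, 0, 0, 0, 0]]

```text
time_s: 2.1
tcp_pos: [0.3613, -0.1003, 0.2735]
ee_rot: [[-0.641, -0.768, 0.0], [-0.768, 0.641, 0.0], [-0.0, -0.0, -1.0]]
wrist_force: [0.4, 0.4, -0.1]
gripper_width: 1.001
gripper_force: 0.0
```

Request:
servo_tool:
  commands:
    - [[0, 19, -37, 0, 0, 0, 0], [0, 38, -74, 0, 0, 0, 0], [0, 57, -110, 0, 0, 0, 0], [0, 76, -147, 0, 0, 0, 0], [0, 95, -183, 0, 0, 0, 0]]

```text
time_s: 2.6
tcp_pos: [0.4415, -0.2907, 0.273]
ee_rot: [[-0.642, -0.767, -0.001], [-0.767, 0.642, 0.0], [0.0, 0.001, -1.0]]
wrist_force: [0.5, 1.2, -0.6]
gripper_width: 0.999
gripper_force: 0.0
```

```bash
python3 - <<'E'
from station import r
import cv2,pickle
from h import *
w=r.capture("wrist");pickle.dump(w,open("w.pkl","wb"));cv2.imwrite("pics/w1.png",w["pixels"][:,:,::-1])
s=r.sense();print(s["tcp_pos"],-w["R"].T@w["t"])
for p in((.455,-.320,.137),(.4544,-.3274,.137)):
    q=w["camera_matrix"]@(w["R"]@np.array(p)+w["t"]);print(q/q[2])
E
```

```text
[ 0.44384875 -0.29488657  0.27211957] [ 0.39826834 -0.34133847  0.42477901]
[280.15839127 178.18177755   1.        ]
[275.21143707 171.51808093   1.        ]
```

View pics/w1.png

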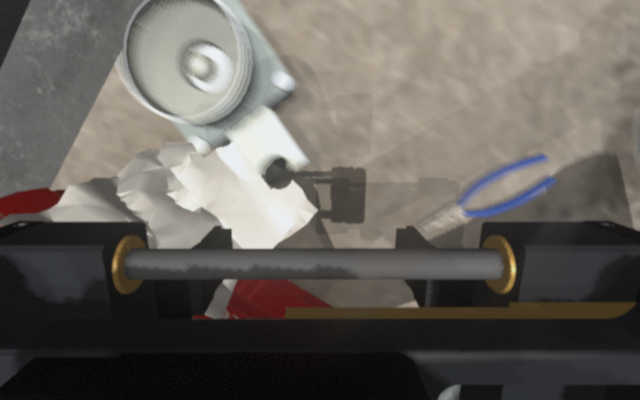

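The wrist view shows the round hopper's knob at about (279,172), with its shadow off to the right, the funnel at (187,60) and paper beyond the knob. The picture is blurred by motion, so I'll take one sharp one.

```bash
python3 - <<'E'
from station import r
import cv2,pickle
from h import *
w=r.capture("wrist");w=r.capture("wrist");pickle.dump(w,open("w.pkl","wb"))
s=r.sense();print(s["time_s"],s["tcp_pos"],s["ee_rot"][:2])
c=w["pixels"][130:220,220:340];cv2.imwrite("pics/w2.png",cv2.resize(c,None,fx=6,fy=6,interpolation=2)[:,:,::-1])
for z in (.116,.137):
  for p in((.455,-.320,z),(.4544,-.3274,z)):
    q=w["camera_matrix"]@(w["R"]@np.array(p)+w["t"]);print(q/q[2])
E
```

```text
2.75 [ 0.44134192 -0.29057596  0.27188647] [[-0.64379485 -0.76519281 -0.0028577 ]
 [-0.76519751  0.64379463  0.0011176 ]]
[283.78835786 175.47180505   1.        ]
[279.14545567 169.22741179   1.        ]
[281.7455659  179.47488452   1.        ]
[276.76547653 172.81125138   1.        ]
```

View pics/w2.png

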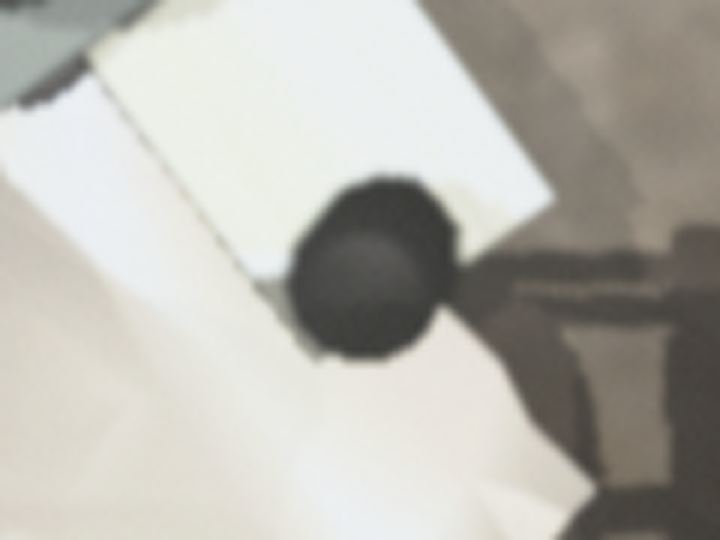

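The sharp view shows the knob's top at about (281,178), which puts it at (0.455, -0.3215). That agrees with the first estimate, so I go over it and then down.

Request:
servo_tool:
  commands:
    - [[0.2, 8, -15, 5, 0, 0, 0], [0.2, 15, -30, 20, 0, 0, 0], [0.2, 15, -30, 45, 0, 0, 0], [0.2, 15, -30, 75, 0, 0, 0], [0.2, 15, -30, 105, 0, 0, 0]]

```text
time_s: 3.25
tcp_pos: [0.4548, -0.3193, 0.1678]
ee_rot: [[-0.64, -0.768, 0.001], [-0.768, 0.64, -0.0], [-0.001, -0.001, -1.0]]
wrist_force: [0.5, 0.4, -0.3]
gripper_width: 0.804
gripper_force: 0.0
```

Request:
servo_tool:
  commands:
    - [[0.2, 0, 0, 20, 0, 0, 0], [0.2, 0, 0, 38, 0, 0, 0], [0.2, 0, 0, 50, 0, 0, 0], [0.2, 0, 0, 57, 0, 0, 0], [0.2, 0, 0, 57, 0, 0, 0]]

```text
time_s: 3.75
tcp_pos: [0.4545, -0.3194, 0.111]
ee_rot: [[-0.641, -0.768, -0.001], [-0.768, 0.641, 0.0], [0.0, 0.001, -1.0]]
wrist_force: [-0.6, -0.3, 0.8]
gripper_width: 0.799
gripper_force: 0.0
```

Now I close on the knob.

Request:
servo_tool:
  commands:
    - [[1, 1, 0, 0, 0, 0, 0], [1, 2, 0, 0, 0, 0, 0], [1, 2, 0, 0, 0, 0, 0], [1, 2, 0, 0, 0, 0, 0], [1, 2, 0, 0, 0, 0, 0]]

```text
time_s: 4.25
tcp_pos: [0.4536, -0.3213, 0.1118]
ee_rot: [[-0.641, -0.767, 0.001], [-0.767, 0.641, -0.0], [-0.0, -0.001, -1.0]]
wrist_force: [0.1, 0.2, 0.6]
gripper_width: 0.43
gripper_force: 0.0
```

Request:
servo_tool:
  commands:
    - [[1, 0, 0, 0, 0, 0, 0], [1, 0, 0, 0, 0, 0, 0], [1, 0, 0, 0, 0, 0, 0], [1, 0, 0, 0, 0, 0, 0], [1, 0, 0, 0, 0, 0, 0]]

```text
time_s: 4.75
tcp_pos: [0.456, -0.3222, 0.1121]
ee_rot: [[-0.641, -0.768, 0.005], [-0.768, 0.641, -0.003], [-0.002, -0.006, -1.0]]
wrist_force: [4.8, -3.1, -3.0]
gripper_width: 0.288
gripper_force: 30.0
```

It has gripped the knob, at about 25 mm opening and 30 N. Now I draw it along yaw 85°.

Request:
servo_tool:
  commands:
    - [[1, 0, -2, 0, 0, 0, 0], [1, -8, 4, 0, 0, 0, 0], [1, -16, 9, 0, 0, 0, 0], [1, -25, 15, 0, 0, 0, 0], [1, -33, 21, 0, 0, 0, 0]]

```text
time_s: 5.25
tcp_pos: [0.4593, -0.2818, 0.112]
ee_rot: [[-0.641, -0.768, 0.002], [-0.768, 0.641, -0.001], [-0.0, -0.002, -1.0]]
wrist_force: [3.8, -4.1, 0.5]
gripper_width: 0.286
gripper_force: 30.0
```

Request:
servo_tool:
  commands:
    - [[1, -7, 4, 0, 0, 0, 0], [1, -14, 9, 0, 0, 0, 0], [1, -21, 13, 0, 0, 0, 0], [1, -27, 17, 0, 0, 0, 0], [1, -30, 20, 0, 0, 0, 0]]

```text
time_s: 5.75
tcp_pos: [0.4622, -0.2494, 0.112]
ee_rot: [[-0.639, -0.769, -0.001], [-0.769, 0.639, -0.006], [0.005, -0.003, -1.0]]
wrist_force: [-0.1, -35.4, -7.3]
gripper_width: 0.283
gripper_force: 29.8
```

The force jumped to 35 N after about 72 mm. I ease off and check whether that is the stop.

Request:
servo_tool:
  commands:
    - [[1, 2, -1, 0, 0, 0, 0], [1, 3, -2, 0, 0, 0, 0], [1, 3, -2, 0, 0, 0, 0], [1, 3, -2, 0, 0, 0, 0], [1, 3, -2, 0, 0, 0, 0]]

```text
time_s: 6.25
tcp_pos: [0.4621, -0.2499, 0.1119]
ee_rot: [[-0.641, -0.767, 0.0], [-0.767, 0.641, -0.0], [-0.0, -0.0, -1.0]]
wrist_force: [-0.2, -2.4, 6.3]
gripper_width: 0.287
gripper_force: 29.9
```

```bash
python3 - <<'E'
from station import r
import cv2,pickle
from h import *
d={n:r.capture(n) for n in("scene","top")};pickle.dump(d,open("c1.pkl","wb"))
f=lambda c:cv2.resize(c,None,fx=3,fy=3,interpolation=2)
im=np.hstack([f(d["top"]["pixels"][130:250,340:490])[:, :400],f(d["scene"]["pixels"][190:310,340:473])[:,:399]])
cv2.imwrite("pics/c1.png",im[:,:,::-1])
s=r.sense();print(s["tcp_pos"],s["wrist_force"],s["moment"])
E
```

```text
[ 0.4620515  -0.24995441  0.11194899] [ 0.00908208 -2.88029569  6.53376807] [-0.73123453 -0.25743258 -0.09167936]
```

View pics/c1.png

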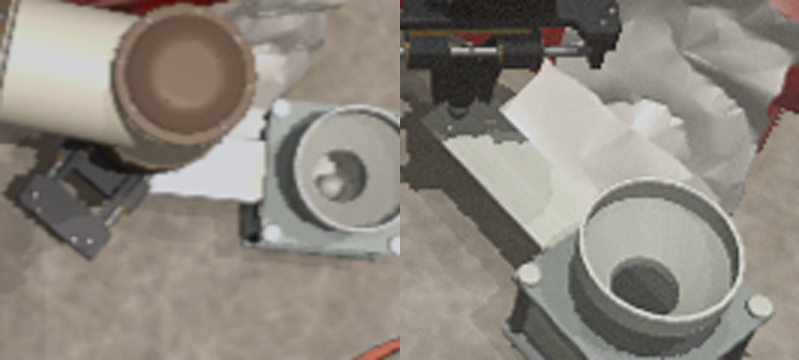

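The opening now shows dark in the outlet, and the top view shows the ball lower and off to the left at about (450,191), probably in the tray. The jolt pointed purely along the pull, which fits the end stop. I'll let go, rise and check the gate.

Request:
servo_tool:
  commands:
    - [[0.3, 0, 0, 0, 0, 0, 0], [0.3, 0, 0, 0, 0, 0, 0], [0.3, 0, 0, 0, 0, 0, 0], [0.3, 0, 0, 0, 0, 0, 0], [0.3, 0, 0, 0, 0, 0, 0]]

```text
time_s: 6.85
tcp_pos: [0.4616, -0.2499, 0.1112]
ee_rot: [[-0.641, -0.767, -0.001], [-0.767, 0.641, 0.0], [0.0, 0.001, -1.0]]
wrist_force: [0.1, -0.2, 1.2]
gripper_width: 0.643
gripper_force: 0.0
```

Request:
servo_tool:
  commands:
    - [[0.3, 0, 0, -15, 0, 0, 0], [0.3, 0, 0, -40, 0, 0, 0], [0.3, 0, 0, -75, 0, 0, 0], [0.3, 0, 0, -110, 0, 0, 0], [0.3, 0, 0, -110, 0, 0, 0]]

```text
time_s: 7.35
tcp_pos: [0.4647, -0.2512, 0.2269]
ee_rot: [[-0.64, -0.768, 0.01], [-0.768, 0.64, -0.004], [-0.004, -0.01, -1.0]]
wrist_force: [0.4, 0.2, 0.5]
gripper_width: 0.702
gripper_force: 0.0
```

```bash
python3 - <<'E'
from station import r
import cv2,pickle
from h import *
r.capture("wrist");d={n:r.capture(n) for n in("scene","top","wrist")};pickle.dump(d,open("c2.pkl","wb"))
f=lambda c:cv2.resize(c,(400,300),interpolation=2)
im=np.hstack([f(d["scene"]["pixels"][190:310,320:480]),f(d["wrist"]["pixels"][100:325,180:480])])
cv2.imwrite("pics/c2.png",im[:,:,::-1])
s=r.sense();print(s["time_s"],s["tcp_pos"],s["gripper_width"],s["wrist_force"])
w=d["wrist"]
for z in(.116,.137):
  for t in(.065,.0725,.08):
    p=np.array([.455+.0837*t,-.3215+.9965*t,z])
    for n in("scene","wrist"):
        q=d[n]["camera_matrix"]@(d[n]["R"]@p+d[n]["t"]);print(z,t,n,(q/q[2])[:2])
E
```

```text
7.55 [ 0.4611359  -0.24982079  0.22032164] 0.7002853827829795 [0.28091935 0.47889892 0.27257847]
0.116 0.065 scene [362.2061896  218.26650035]
0.116 0.065 wrist [307.84579743 194.58218451]
0.116 0.0725 scene [360.00224689 216.05855503]
0.116 0.0725 wrist [313.14023249 201.87746738]
0.116 0.08 scene [357.81699881 213.86933829]
0.116 0.08 wrist [318.37518384 209.09078673]
0.137 0.065 scene [363.0379369  212.30722534]
0.137 0.065 wrist [307.40410082 201.01157772]
0.137 0.0725 scene [360.79129854 210.08595102]
0.137 0.0725 wrist [313.14165203 208.87436982]
0.137 0.08 scene [358.56405351 207.88385108]
0.137 0.08 wrist [318.80941144 216.64151861]
```

View pics/c2.png

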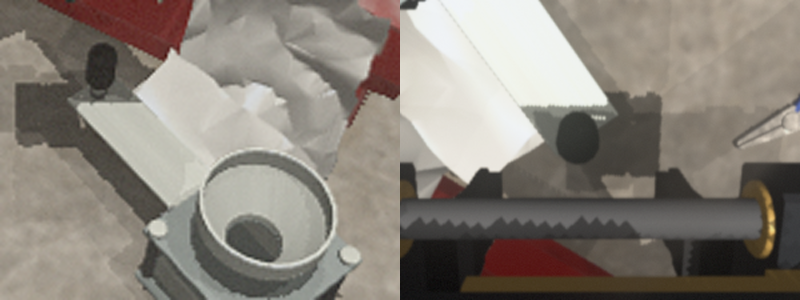

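The scene view shows the knob at about (360,217) and the wrist view at about (313,203). I measure its travel from the blob.

```bash
python3 - <<'E'
import pickle
from h import *
a=pickle.load(open("c0.pkl","rb"));b=pickle.load(open("c2.pkl","rb"));S=a["scene"]
for th in(40,55,65):
    p,s=blob(S,(370,225,395,255),th);q,u=blob(b["scene"],(350,203,372,232),th)
    for z in(.114,):
        P,Q=plane(S,p,z),plane(S,q,z);print(th,p,s,q,u,P,Q,np.linalg.norm(Q-P))
T=b["top"]
m=T["pixels"]; print("ball z=.02 from top", plane(T,(450,190.7),.02),plane(T,(450,190.7),.087))
w=b["wrist"];print(plane(w,(312.8,202.8),.125))
E
```

```text
40 [389. 235.] [19 10  1  1  1] [361. 208.] [11  5  1  1  1] [ 0.47327302 -0.32448117  0.114     ] [ 0.47993472 -0.2334989   0.114     ] 0.09122583281766275
55 [382.65168539 240.2247191 ] [ 7  6 13 18 89] [360.19653179 216.21965318] [  4   5  13  18 173] [ 0.45332301 -0.32493257  0.114     ] [ 0.46228768 -0.24885264  0.114     ] 0.07660627248589315
65 [382.82954545 239.375     ] [  7   5  13  19 176] [360.03108808 216.21243523] [  4   4  13  19 193] [ 0.45517798 -0.3236884   0.114     ] [ 0.46202605 -0.24860157  0.114     ] 0.07539845959830795
ball z=.02 from top [ 0.44758455 -0.4510387   0.02      ] [ 0.44023577 -0.43280215  0.087     ]
[ 0.46025641 -0.25064551  0.125     ]
```

The travel comes out at about 73–76 mm, which should pass, though I can't tell for certain that the gate is on its stop. There is plenty of time, so I regrip and give a gentle tug.

Request:
servo_tool:
  commands:
    - [[0.3, 0, 0, 35, 0, 0, 0], [0.3, 0, 0, 70, 0, 0, 0], [0.3, 0, 0, 95, 0, 0, 0], [0.3, 0, 0, 108, 0, 0, 0], [0.3, 0, 0, 108, 0, 0, 0]]

```text
time_s: 8.05
tcp_pos: [0.4595, -0.2496, 0.11]
ee_rot: [[-0.642, -0.767, -0.008], [-0.767, 0.642, 0.002], [0.004, 0.008, -1.0]]
wrist_force: [-0.1, -1.0, -0.3]
gripper_width: 0.7
gripper_force: 0.0
```

Request:
servo_tool:
  commands:
    - [[1, 0, 0, 0, 0, 0, 0], [1, 0, 0, 0, 0, 0, 0], [1, 0, 0, 0, 0, 0, 0], [1, 0, 0, 0, 0, 0, 0], [1, 0, 0, 0, 0, 0, 0]]

```text
time_s: 8.55
tcp_pos: [0.4622, -0.2502, 0.1141]
ee_rot: [[-0.641, -0.767, 0.001], [-0.767, 0.641, -0.0], [-0.001, -0.001, -1.0]]
wrist_force: [0.7, -0.8, -0.4]
gripper_width: 0.329
gripper_force: 0.0
```

Request:
servo_tool:
  commands:
    - [[1, 0, 0, 0, 0, 0, 0], [1, 0, 0, 0, 0, 0, 0], [1, 0, 0, 0, 0, 0, 0], [1, -1, 0.7, 0, 0, 0, 0], [1, -1.6, 1.2, 0, 0, 0, 0]]

```text
time_s: 9.05
tcp_pos: [0.4621, -0.2499, 0.114]
ee_rot: [[-0.641, -0.768, -0.0], [-0.768, 0.641, -0.003], [0.002, -0.002, -1.0]]
wrist_force: [-1.6, -10.3, 0.9]
gripper_width: 0.288
gripper_force: 30.0
```

Request:
servo_tool:
  commands:
    - [[1, -0.6, 0.4, 0, 0, 0, 0], [1, -1.2, 0.8, 0, 0, 0, 0], [1, -1.2, 0.8, 0, 0, 0, 0], [1, -1.2, 0.8, 0, 0, 0, 0], [1, -1.2, 0.8, 0, 0, 0, 0]]

```text
time_s: 9.55
tcp_pos: [0.462, -0.2498, 0.1139]
ee_rot: [[-0.641, -0.768, -0.0], [-0.768, 0.641, -0.004], [0.004, -0.003, -1.0]]
wrist_force: [-1.7, -13.7, -0.1]
gripper_width: 0.29
gripper_force: 30.0
```

The gate holds still against 14 N. The knob also started about 120 mm from the funnel centre where 113 mm is shut, so it was a few millimetres out already, and this is the end stop. I relax, let go and rise.

Request:
servo_tool:
  commands:
    - [[1, 1, -0.7, 0, 0, 0, 0], [1, 2, -1.4, 0, 0, 0, 0], [0.3, 2, -1.4, 0, 0, 0, 0], [0.3, 2, -1.4, 0, 0, 0, 0], [0.3, 2, -1.4, 0, 0, 0, 0]]

```text
time_s: 10.05
tcp_pos: [0.462, -0.2487, 0.1131]
ee_rot: [[-0.641, -0.768, -0.0], [-0.768, 0.641, 0.001], [-0.0, 0.001, -1.0]]
wrist_force: [-0.4, 0.1, -0.5]
gripper_width: 0.475
gripper_force: 0.0
```

Request:
servo_tool:
  commands:
    - [[0.3, 0, 0, 0, 0, 0, 0], [0.3, 0, 0, 0, 0, 0, 0], [0.3, 0, 0, -20, 0, 0, 0], [0.3, 0, 0, -50, 0, 0, 0], [0.3, 0, 0, -85, 0, 0, 0]]

```text
time_s: 10.55
tcp_pos: [0.4613, -0.2488, 0.1985]
ee_rot: [[-0.641, -0.767, -0.003], [-0.767, 0.641, 0.001], [0.001, 0.003, -1.0]]
wrist_force: [0.2, -0.5, -1.0]
gripper_width: 0.691
gripper_force: 0.0
```

Request:
servo_tool:
  commands:
    - [[0.3, -15, 25, -20, 0, 0, 0], [0.3, -30, 50, -40, 0, 0, 0], [0.3, -45, 75, -60, 0, 0, 0], [0.3, -60, 100, -80, 0, 0, 0], [0.3, -60, 100, -80, 0, 0, 0]]

```text
time_s: 11.05
tcp_pos: [0.4243, -0.1373, 0.2818]
ee_rot: [[-0.638, -0.77, 0.007], [-0.77, 0.638, 0.0], [-0.005, -0.005, -1.0]]
wrist_force: [-0.8, -0.2, -0.0]
gripper_width: 0.701
gripper_force: 0.0
```

```bash
python3 - <<'E'
from station import r
import cv2,pickle
from h import *
r.capture("wrist");d={n:r.capture(n) for n in("scene","top")};pickle.dump(d,open("c3.pkl","wb"))
f=lambda c:cv2.resize(c,(400,300),interpolation=2)
im=np.hstack([f(d["top"]["pixels"][130:250,340:500]),f(d["scene"]["pixels"][190:310,320:480])])
cv2.imwrite("pics/c3.png",im[:,:,::-1])
s=r.sense();print(s["time_s"],s["tcp_pos"],s["wrist_force"])
q,u=blob(d["scene"],(350,203,372,232),55);print(q,plane(d["scene"],q,.114))
E
```

```text
11.2 [ 0.42359695 -0.13888464  0.27815034] [-0.17912981  0.19588875 -1.16157821]
[359.98924731 218.40860215] [ 0.45769421 -0.25286835  0.114     ]
```

View pics/c3.png

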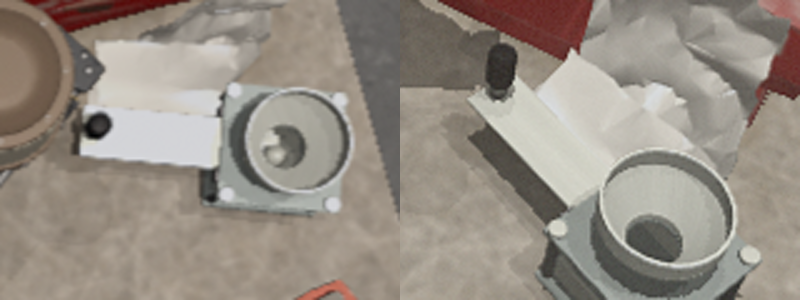

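The last view shows the gate well out. The outlet is dark from the scene side, and the top view's ray to the ball meets the tray about 10 mm off centre. Knob to funnel centre is now about 191 mm, so the gate is out by about 78 mm. I hand in.

```bash
python3 -c "
from station import r
print(r.finish_job())"
```

```text
the job is handed in; nothing more can be done
None
```

I handed the job in at about 11 s: the round gate is drawn out to its end stop (about 78 mm by my measurement), the ball appears to be in the tray, and I never touched the square hopper; the hand-in gave no verdict.

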